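Free the sample stage and load the next jar

TASK

The white reference puck is still standing in the round well of the black sample stage. Take it out by its stem and set it down upright in the shallow square steel tray, then put the short, wide amber sample jar (not the tall jar or the slim vial) upright into the emptied well, fully down on the well's floor. Set both down without dropping them, let go, and leave them there.

Things in the scene. Friction and masses are not known exactly. Their poses are not given: they have to be found in the camera images.
- puck_stem (a point): Middle of the steel stem of the white reference puck (loose, 120 g): disc 58 mm across, 10 mm thick, with a plain upright stem 22 mm thick, 44 mm tall on its middle; 54 mm tall in all. It starts in the stage's well. The point is 32 mm above the puck's underside, 22 mm above the disc's face and 22 mm below the stem's top: grip here or up to 10 mm higher. z is up along the stem.
- tray_in (a point): Centre of the inner floor, 3 mm above the table, of a shallow open square steel tray, fixed, 120 x 120 mm, 14 mm high, walls 3 mm (114 mm square and 11 mm deep inside), to the left or right of the stage, slightly turned. x and y run along its sides, z up.
- jar_center (a point): Centre, half-way up, of the short wide jar (loose, 130 g): amber glass cylinder with black cap, 48 mm across, 60 mm tall. It stands on the table nearer the robot than stage and tray, in a row along y with a tall jar (48 across, 98 tall) and a slim vial (26 across, 60 tall) of the same look, in any order, centres 100 mm apart or more. Grip here or up to 10 mm higher. z is up.
- well (a point): Centre of the flat floor, 12 mm above the table, of the round well in the black sample stage: 68 mm in diameter, 8 mm deep. The stage is a fixed black plate 120 x 120 mm, 20 mm high, slightly turned, with the well in its middle and a low steel stub 22 mm long on its far side. z is up.
Things that resemble listed ones, but are neither listed nor needed, are in the scene too. Leave any blue or pink look-alike of the part that bears jar_center alone. Of the things shaped like the part that bears puck_stem, the white one is meant.

How it is judged:
On the way:
1. the puck stands upright in the tray, let go, while the jar is not yet on the stage (horizontal distance between puck_stem and tray_in below 0.042 m and z of puck_stem in the frame of tray_in between 0.026 and 0.038 m and angle between puck_stem's own z axis and vertical below 0.17 rad and linear speed of puck below 0.03 m/s and contact force between the fingers and puck below 0.2 N and horizontal distance between jar_center and well above 0.05 m), for 0.2 s.
At the end, for the whole second after the job is handed in: The puck stands flat in the tray (stem within 42 mm of the tray's centre, within 6 mm of its resting height, tilt under 10 degrees) and the short wide jar stands in the well on its floor (centre within 14 mm of the well's axis, height within 5 mm, tilt under 10 degrees); both are let go and at rest (horizontal distance between puck_stem and tray_in below 0.042 m and z of puck_stem in the frame of tray_in between 0.026 and 0.038 m and angle between each of puck_stem, jar_center's own z axis and vertical below 0.17 rad and linear speed of each of puck, jar below 0.03 m/s and contact force between the fingers and puck below 0.2 N and horizontal distance between jar_center and well below 0.014 m and z of jar_center in the frame of well between 0.025 and 0.035 m and contact force between the fingers and jar below 0.2 N); the robot touches nothing.
It fails at once if the puck is dropped or thrown (faster than 0.7 m/s with no finger on it, a fall of about 25 mm) (linear speed of puck above 0.7 m/s and contact force between the fingers and puck below 0.2 N).
It fails at once if the jar is dropped or thrown (faster than 0.7 m/s with no finger on it, a fall of about 25 mm) (linear speed of jar above 0.7 m/s and contact force between the fingers and jar below 0.2 N).
It also fails if it takes over 64 s, if anything falls off the work surface, if the arm or the gripper's body presses on something with over 40 N, if the wrist force passes 120 N, or if a joint passes its speed limit or range.

ROBOT

A 6-joint arm with a two-finger parallel gripper is mounted at the origin on the work surface. World frame = base frame: x ahead of the robot, y to its left, z up, the work surface at z = 0. Lengths are in m, angles in rad, forces in N, time in s.
With the tool pointing down it reaches from about 0.35 to 0.775 m from the base axis. Payload 5.5 kg.
Tool frame: the origin (TCP) lies at the very end of the fingers, on their centre line; the grasp point (between the pads) lies 19 mm behind it; x points along the fingers, y is the direction in which the jaws open and shut, and the axes are right-handed (so a half turn about x gives the same grasp; the last joint's range is limited). The gripper opens to 85 mm and grips with 20 to 120 N. Pads are 22 mm wide; open, the fingers measure 114 mm over their backs; the gripper's body (76 mm by 85 mm) begins 54 mm behind the grasp point. The pads swing forward as they close: fully open they stand 13 mm farther back than shut.
Start: joints at [1.21, 0.313, 0.046, 1.304, 0, 1.431], TCP at [0.126, 0.561, 0.231] pointing down, gripper open.
Joint ranges: [-2.76, 2.76], [-0.86, 1.69], [-1.03, 1.26], [-2.2, 2.34], [-1.47, 1.5], [-3.14, 3.14]. Speed limits (rad/s): [2.57, 2.57, 3.14, 3.14, 3.14, 3.14].

INTERFACE

Orientations are given as a unit quaternion [w, x, y, z].
In Python, from workcell import env gives the robot as it stands.
- The arm moves only by the tool servo_tool, never from a script. Its argument "increments" is a list of rows, each an object with "offset": the shift along the tool's x, y, z in cm, a list of three; "yaw": the turn about the tool's x in degrees. In form: [{"offset": [x, y, z], "yaw": yaw}, ...]. A call has exactly 8 rows; each row is the pose to reach, as a shift and turn from the pose commanded when the call began, along the tool's axes at that moment; what a row does not reach only later rows make up. A row lasts 1/10 s, in which the tool goes at most 50 mm and 8.59 degrees, less where a joint would pass 70% of its speed; a pose out of reach is approached as far as the arm can. A call with a gripper value outside its range is refused whole. "claw" is the opening, from 0 (shut) to 1 (fully open), set as the call begins (left out, the last holds). The fingers move at their own pace and stop on an object; "force" is the grip in N (left out, the last holds). Time passes only in rows, so rows that repeat a pose let the fingers close, or fill a call up. It gives the time, the measured TCP pose, the force and the opening at its end, in the units of the state.
- env.get_state(): the state, without advancing time (a new reading comes with each control period).
- env.read_camera(name): name is "side" or "top"; returns (picture, depth): 400x640x3 uint8, red, green, blue; 400x640 float32, m along the optical axis (not along the pixel's ray), 0 where there is no reading.
- env.camera_model(name): a dict with "vertical_fov" (degrees; the focal length in pixels is half the picture's height over the tangent of half this angle, whatever the lens; pixels are square), "cx", "cy" (the principal point, pixels), "world_from_camera" (4x4, takes a point from camera to world coordinates). Camera axes: x right, y up, looking along -z (the intrinsics and any distortion apply to the point x, -y, -z); pixel columns grow to the right and rows downward; lengths in m; the calibration is good to about 2 mm. A picture is of the moment at which its call begins. camera_model takes no time and is no camera call.
- env.hand_in(): hands the job in, once; it reports no verdict.
The state is a dict: "clock": time; "joint_pos": joint angles; "qvel": joint speeds; "tau": joint torques, N m; "tcp_pos": TCP position; "orientation": TCP orientation; "wrist_force": force on the tool from outside, world axes, zero at the start; "ft_torque": the same for the moment, N m; "finger_gap": finger opening in m.
Only numpy, scipy, OpenCV 4.12 (cv2) and the standard library are available. Lean on these libraries where they do the work, as an engineer would, in place of code of your own. Each camera call takes 0.05 s, during which the arm holds its last target.

## Working session

There is one attempt and no reset: what is moved stays moved. The work goes in short steps, Python scripts to look and compute and a tool call to move; the robot and the scene stay as the last step left them, time stands still between calls to the robot, and variables do not carry over. Pictures are saved under pics/ and viewed, and the job is handed in when it is done.

Besides the shell and the picture viewer there is one more tool, called by a JSON object that holds its "op" and its "data". servo_tool: Moves the arm, as the interface text tells. Its arguments: {"type":"object","properties":{"increments":{"type":"array","items":{"type":"object","properties":{"offset":{"type":"array","items":{"type":"number"}},"yaw":{"type":"number"}}}},"claw":{"type":"number"},"force":{"type":"number"}},"required":["increments"]}

```bash
mkdir -p pics; cat > h.py <<'E'
import numpy as np, cv2
from workcell import env
E
python3 - <<'E'
from h import *
np.set_printoptions(precision=4,suppress=True)
s=env.get_state(); print({k:s[k] for k in('clock','tcp_pos','orientation','finger_gap')})
for n in('top','side'):
    p,d=env.read_camera(n); cv2.imwrite(f'pics/{n}0.png',p[:,:,::-1]); np.savez(f'{n}0.npz',p=p,d=d); print(env.camera_model(n), (d>0).mean())
E
```

```text
{'clock': 0.0, 'tcp_pos': array([0.1258, 0.5605, 0.2304]), 'orientation': array([ 0.7026,  0.0773,  0.703 , -0.0785]), 'finger_gap': 0.08546885557966773}
{'vertical_fov': 51.47105564566799, 'cx': 322.4521771448538, 'cy': 192.12079519886782, 'world_from_camera': array([[ 0.0165,  0.9847, -0.1736,  0.4058],
       [-0.9991,  0.0229,  0.0353,  0.0129],
       [ 0.0388,  0.1729,  0.9842,  0.7374],
       [ 0.    ,  0.    ,  0.    ,  1.    ]])} 0.995859375
{'vertical_fov': 46.066156922909954, 'cx': 312.6352658164562, 'cy': 206.09037092468293, 'world_from_camera': array([[ 0.975 ,  0.1128, -0.1915,  0.3791],
       [-0.2211,  0.5814, -0.783 , -0.7606],
       [ 0.023 ,  0.8057,  0.5918,  0.6404],
       [ 0.    ,  0.    ,  0.    ,  1.    ]])} 0.9960703125
```

View pics/top0.png

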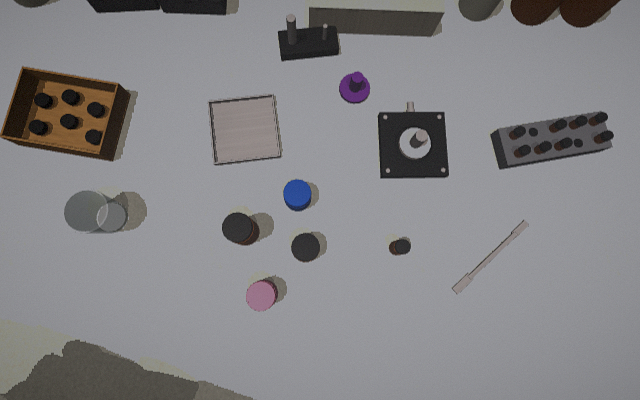

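View pics/side0.png

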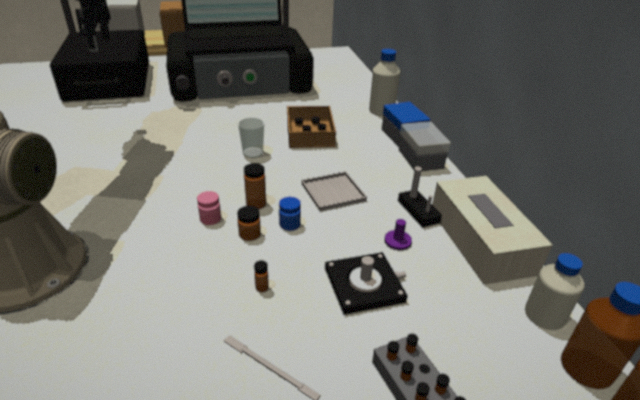

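Top view: the stage is at (413,145) with the white puck in its well. The tray is at (245,129), the short jar at (306,247), the tall jar at (240,228) and the vial at (400,246). Blue (297,195) and pink (261,295) look-alikes stand near the short jar. Next I measure positions.

```bash
cat >> h.py <<'E'
np.set_printoptions(precision=4,suppress=True)
def K(n):
    m=env.camera_model(n); f=200/np.tan(np.radians(m['vertical_fov']/2)); return f,m['cx'],m['cy'],np.array(m['world_from_camera'])
def ray(n,u,v):
    f,cx,cy,T=K(n); u=np.asarray(u,float);v=np.asarray(v,float)
    d=np.stack([(u-cx)/f,-(v-cy)/f,-np.ones_like(u)],-1)@T[:3,:3].T
    return T[:3,3],d
def plane(n,u,v,z):
    o,d=ray(n,u,v); return o+d*((z-o[2])/d[...,2])[...,None]
def cloud(n,d):
    v,u=np.mgrid[:400,:640]; o,r=ray(n,u,v); return o+r*d[...,None]
E
python3 - <<'E'
from h import *
q=np.load('top0.npz');p,d=q['p'],q['d'];W=cloud('top',d)
def box(a,b,c,e): 
    m=np.zeros((400,640),bool); m[b:e,a:c]=True; return m
z=W[...,2]
print('table z',np.median(z[box(330,270,440,340)]), 'px', [ (c,p[c[1],c[0]],z[c[1],c[0]]) for c in [(413,145),(403,145),(421,137),(245,129),(306,247),(385,120)]])
# flat tops by height
for nm,b in dict(jar=(285,225,330,270),tall=(215,205,265,250),vial=(385,232,415,262),blue=(278,175,318,215),pink=(240,275,282,315)).items():
    m=box(*b); h=np.percentile(z[m],97); k=m&(z>h-.006)
    P=W[k]; v,u=np.nonzero(k); (c,r)=cv2.minEnclosingCircle(np.stack([u,v],1).astype(np.float32))
    print(nm,'h',h,'mean',P.mean(0),'circ',plane('top',c[0],c[1],h),r)
m=box(370,95,456,185)
hsv=cv2.cvtColor(p,cv2.COLOR_RGB2HSV)
k=m&(z>.05); print('stem',W[k].mean(0),np.percentile(z[k],[50,98]),k.sum())
kt=m&(z>.058); print('stem top',W[kt].mean(0),kt.sum())
kd=m&(abs(z-.022)<.006)&(hsv[...,2]>110); print('disc',kd.sum())
v,u=np.nonzero(kd); hull=cv2.convexHull(np.stack([u,v],1).astype(np.int32)); e=cv2.fitEllipse(hull); print(e, plane('top',*e[0],.022))
ks=(m&(hsv[...,2]<75)).astype(np.uint8); cs=max(cv2.findContours(ks,0,2)[0],key=cv2.contourArea)
r=cv2.minAreaRect(cs);B=cv2.boxPoints(r); c=plane('top',B[:,0],B[:,1],.02);print('stage',r,c,c.mean(0),np.linalg.norm(c-np.roll(c,1,0),axis=1))
o=cv2.resize(p[80:270,190:470,::-1],None,fx=2.8,fy=2.8,interpolation=2);cv2.imwrite('pics/crop.png',o)
# second view triangulation of depth side
q=np.load('side0.npz');p2,d2=q['p'],q['d'];W2=cloud('side',d2)
kt=np.zeros_like(d2,bool);kt[225:330,320:410]=1;kt&=W2[...,2]>.058;print('side stem top',W2[kt].mean(0),kt.sum())
kt=np.zeros_like(d2,bool);kt[200:242,235:265]=1;kt&=W2[...,2]>.054;print('side jar top',W2[kt].mean(0),kt.sum(),W2[320:330,230:240,2].mean())
E
```

```text
table z -0.0009828267571904137 px [((413, 145), array([58, 56, 56], dtype=uint8), np.float64(0.03323516874478749)), ((403, 145), array([152, 153, 158], dtype=uint8), np.float64(0.020812076366280352)), ((421, 137), array([140, 131, 132], dtype=uint8), np.float64(0.06515704209536255)), ((245, 129), array([147, 139, 136], dtype=uint8), np.float64(0.0011549671158495034)), ((306, 247), array([53, 50, 51], dtype=uint8), np.float64(0.05829470122300995)), ((385, 120), array([41, 38, 40], dtype=uint8), np.float64(0.018936940035927496))]
jar h 0.060484841197857644 mean [0.4335 0.015  0.0755] circ [0.4338 0.0116 0.0605] 23.554279327392578
tall h 0.09841305614636153 mean [0.4605 0.1194 0.104 ] circ [0.4552 0.1102 0.0984] 26.823673248291016
vial h 0.06046001952248834 mean [ 0.4373 -0.1402  0.0768] circ [ 0.4404 -0.1346  0.0605] 13.437527656555176
blue h 0.06048352960665677 mean [0.5226 0.0309 0.0622] circ [0.5179 0.0286 0.0605] 18.95537567138672
pink h 0.06066209262320827 mean [0.3569 0.0837 0.0649] circ [0.3613 0.0853 0.0607] 17.808578491210938
stem [ 0.5874 -0.1442  0.1784] [0.0648 0.7374] 187
stem top [ 0.5834 -0.1408  0.1934] 167
disc 582
((413.7213439941406, 143.63294982910156), (74.96627044677734, 83.94660949707031), 167.85618591308594) [ 0.6247 -0.1761  0.022 ]
stage ((412.8009033203125, 144.01998901367188), (66.88951873779297, 68.02173614501953), 87.45519256591797) [[ 0.6832 -0.1108  0.02  ]
 [ 0.693  -0.2369  0.02  ]
 [ 0.5671 -0.2378  0.02  ]
 [ 0.5585 -0.1153  0.02  ]] [ 0.6254 -0.1752  0.02  ] [0.1247 0.1264 0.1259 0.1228]
side stem top [ 0.5547 -0.3451  0.2273] 148
side jar top [ 0.4313 -0.0019  0.0687] 280 -0.0011787155961509477
```

View pics/crop.png

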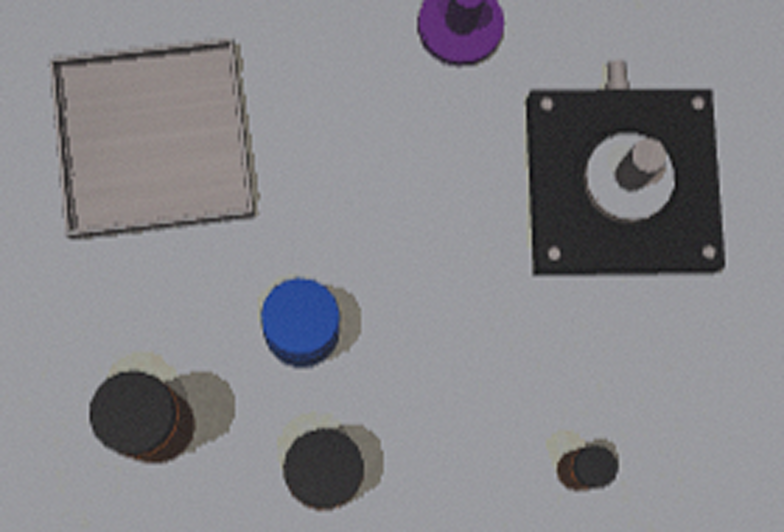

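```bash
python3 - <<'E'
from h import *
def big(k):
    n,l,s,c=cv2.connectedComponentsWithStats(k.astype(np.uint8)); i=1+np.argmax(s[1:,4]); return l==i
def box(a,b,c,e): 
    m=np.zeros((400,640),bool); m[b:e,a:c]=True; return m
def cen(n,W,k,h):
    k=big(k); v,u=np.nonzero(k); e=cv2.fitEllipse(cv2.convexHull(np.stack([u,v],1).astype(np.int32))); return k.sum(),e[0],e[1],plane(n,*e[0],h),np.median(W[k],0)
D={}
for n in('top','side'):
    q=np.load(n+'0.npz');D[n]=(q['p'],np.where(q['d']>0,q['d'],np.nan))
for n,bs in dict(top=dict(jar=(285,225,330,270,.06),tall=(215,205,265,250,.098),vial=(385,232,415,262,.06),blue=(278,175,318,215,.06),pink=(240,275,282,315,.06),stem=(395,120,440,165,.066)),
   side=dict(jar=(230,200,268,245,.06),stem=(345,245,390,300,.066),blue=(274,195,305,235,.06))).items():
    p,d=D[n];W=cloud(n,d)
    for nm,b in bs.items():
        k=box(*b[:4])&(abs(W[...,2]-b[4])<.004); print(n,nm,*cen(n,W,k,b[4]))
    if n=='side':
        hsv=cv2.cvtColor(p,cv2.COLOR_RGB2HSV)
    m=box(370,95,456,185) if n=='top' else box(320,245,415,315)
    k=m&(abs(W[...,2]-.022)<.005)&(p.min(-1)>100); k=big(k); print(n,'disc',*cen(n,W,k,.022), W[k].mean(0))
p,d=D['top'];W=cloud('top',d)
k=box(190,80,300,180)&(p.min(-1)>0); 
# tray: reddish floor vs bluish table
t=p.astype(int); rb=t[...,0]-t[...,2]; k=big(cv2.morphologyEx((box(195,85,295,175)&(cv2.GaussianBlur((rb).astype(np.float32),(0,0),1)>3)).astype(np.uint8),cv2.MORPH_OPEN,np.ones((5,5)))>0)
c=max(cv2.findContours(k.astype(np.uint8),0,2)[0],key=cv2.contourArea); r=cv2.minAreaRect(c);B=cv2.boxPoints(r);C=plane('top',B[:,0],B[:,1],.003);print('tray floor',r,C,C.mean(0),np.linalg.norm(C-np.roll(C,1,0),axis=1))
E
```

```text
top jar 632 (305.09075927734375, 247.18116760253906) (28.135616302490234, 28.335935592651367) [0.4342 0.0152 0.06  ] [0.4344 0.0152 0.0589]
top tall 712 (236.6221466064453, 227.17652893066406) (29.360820770263672, 30.47994041442871) [0.4611 0.1205 0.098 ] [0.4612 0.1207 0.0969]
top vial 177 (402.7365417480469, 246.5474853515625) (14.506629943847656, 15.329194068908691) [ 0.4381 -0.1442  0.06  ] [ 0.4388 -0.1445  0.0589]
top blue 590 (296.8111877441406, 192.84803771972656) (27.069337844848633, 27.714149475097656) [0.5231 0.031  0.06  ] [0.5231 0.0309 0.0589]
top pink 670 (260.22686767578125, 295.9787292480469) (28.7392578125, 29.630678176879883) [0.3564 0.0842 0.06  ] [0.3563 0.0844 0.0589]
top stem 122 (421.064208984375, 135.60787963867188) (12.039298057556152, 12.469758033752441) [ 0.6257 -0.1774  0.066 ] [ 0.6263 -0.1777  0.0648]
top disc 523 (414.5937805175781, 142.85653686523438) (29.76261329650879, 31.434097290039062) [ 0.6262 -0.1778  0.022 ] [ 0.6202 -0.1721  0.021 ] [ 0.6233 -0.1752  0.021 ]
side jar 258 (247.50592041015625, 212.7259063720703) (14.546270370483398, 22.331680297851562) [0.4316 0.0103 0.06  ] [0.4318 0.0122 0.0585]
side stem 85 (367.28369140625, 260.9786682128906) (8.660483360290527, 11.717719078063965) [ 0.6243 -0.1809  0.066 ] [ 0.625  -0.1796  0.0645]
side blue 230 (289.25592041015625, 203.24734497070312) (13.789252281188965, 21.56591033935547) [0.5209 0.0264 0.06  ] [0.5217 0.0285 0.0583]
side disc 402 (365.25408935546875, 278.4654541015625) (22.502588272094727, 31.09149932861328) [ 0.6246 -0.1808  0.022 ] [ 0.6194 -0.1854  0.0205] [ 0.6231 -0.1831  0.0206]
tray floor ((244.43521118164062, 128.56887817382812), (63.31144332885742, 69.33995056152344), 83.04703521728516) [[0.7008 0.2044 0.003 ]
 [0.7214 0.0783 0.003 ]
 [0.6008 0.06   0.003 ]
 [0.5819 0.1831 0.003 ]] [0.6512 0.1315 0.003 ] [0.1208 0.1278 0.122  0.1245]
```

{"op": "servo_tool", "data": {"increments": [{"offset": [0, -2, 2], "yaw": -2}, {"offset": [0, -5, 5], "yaw": -4}, {"offset": [0, -8, 8.5], "yaw": -6}, {"offset": [0, -11, 12], "yaw": -8}, {"offset": [0, -14, 15], "yaw": -10}, {"offset": [0, -17, 18], "yaw": -12}, {"offset": [0, -20, 21], "yaw": -12.65}, {"offset": [0, -23, 24], "yaw": -12.65}], "claw": 1}}

```text
clock: 0.9
tcp_pos: [0.3101, 0.2825, 0.2311]
orientation: [0.707, -0.0, 0.707, 0.0]
wrist_force: [1.3, 0.6, -0.2]
finger_gap: 0.0854
```

```bash
python3 - <<'E'
from h import *
s=env.get_state();print(s['clock'],s['tcp_pos'],s['orientation'],s['finger_gap'])
B=np.array([(546,104),(698,103),(708,252),(553,254)])/2.8+[190,80]
C=plane('top',B[:,0],B[:,1],.02);print(C,C.mean(0))
E
```

```text
0.9 [0.3101 0.2825 0.2311] [ 0.7071 -0.0002  0.7071  0.0002] 0.08536237308185164
[[ 0.674  -0.1248  0.02  ]
 [ 0.6778 -0.2252  0.02  ]
 [ 0.5777 -0.2284  0.02  ]
 [ 0.5738 -0.1284  0.02  ]] [ 0.6258 -0.1767  0.02  ]
```

{"op": "servo_tool", "data": {"increments": [{"offset": [0, -3, 2]}, {"offset": [0, -6.5, 4.3]}, {"offset": [0, -10, 6.7]}, {"offset": [0, -13.5, 9.1]}, {"offset": [0, -17, 11.5]}, {"offset": [0, -20.5, 13.9]}, {"offset": [0, -24, 16.3]}, {"offset": [0, -27, 18.4]}]}}

```text
invalid input
```

{"op": "servo_tool", "data": {"increments": [{"offset": [0, -3, 2]}, {"offset": [0, -6.5, 4.5]}, {"offset": [0, -10, 7]}, {"offset": [0, -13.5, 9.5]}, {"offset": [0, -16.5, 11.7]}, {"offset": [0, -18.5, 13]}, {"offset": [0, -19.1, 13.1]}, {"offset": [0, -19.1, 13.1]}]}}

```text
invalid input
```

{"op": "servo_tool", "data": {"increments": [{"offset": [0, -3, 2], "yaw": 0}, {"offset": [0, -6.5, 4.3], "yaw": 0}, {"offset": [0, -10, 6.7], "yaw": 0}, {"offset": [0, -13.5, 9.1], "yaw": 0}, {"offset": [0, -17, 11.5], "yaw": 0}, {"offset": [0, -20.5, 13.9], "yaw": 0}, {"offset": [0, -24, 16.3], "yaw": 0}, {"offset": [0, -27, 18.4], "yaw": 0}]}}

```text
clock: 1.7
tcp_pos: [0.4944, 0.0121, 0.2309]
orientation: [0.707, 0.0, 0.707, -0.0]
wrist_force: [-0.0, 1.1, 0.0]
finger_gap: 0.0859
```

{"op": "servo_tool", "data": {"increments": [{"offset": [0, -3, 2], "yaw": 0}, {"offset": [0, -6.5, 4.5], "yaw": 0}, {"offset": [0, -10, 7], "yaw": 0}, {"offset": [0, -13.5, 9.5], "yaw": 0}, {"offset": [0, -16.5, 11.7], "yaw": 0}, {"offset": [0, -18.5, 13], "yaw": 0}, {"offset": [0, -19.1, 13.1], "yaw": 0}, {"offset": [0, -19.1, 13.1], "yaw": 0}]}}

```text
clock: 2.5
tcp_pos: [0.6243, -0.1775, 0.2302]
orientation: [0.706, 0.001, 0.708, -0.0]
wrist_force: [-0.4, 0.3, 0.2]
finger_gap: 0.0851
```

Now down to TCP z ≈ 0.031 in two calls, then a look before closing.

{"op": "servo_tool", "data": {"increments": [{"offset": [2, 0, 0], "yaw": 0}, {"offset": [4.5, 0, 0], "yaw": 0}, {"offset": [7, 0, 0], "yaw": 0}, {"offset": [9.5, 0, 0], "yaw": 0}, {"offset": [12, 0, 0], "yaw": 0}, {"offset": [14, 0, 0], "yaw": 0}, {"offset": [15, 0, 0], "yaw": 0}, {"offset": [15, 0, 0], "yaw": 0}]}}

```text
clock: 3.3
tcp_pos: [0.6232, -0.1753, 0.0801]
orientation: [0.706, 0.0, 0.708, 0.001]
wrist_force: [-0.7, 0.8, 0.6]
finger_gap: 0.0852
```

```bash
python3 - <<'E'
from h import *
s=env.get_state();print(s['clock'],s['tcp_pos'],s['orientation'],s['finger_gap'])
p,d=env.read_camera('side');cv2.imwrite('pics/s1.png',cv2.resize(p[170:330,260:480,::-1],None,fx=3.5,fy=3.5,interpolation=2))
E
```

```text
3.3 [ 0.6232 -0.1753  0.0801] [0.7061 0.0001 0.7081 0.0009] 0.08524144965165319
```

View pics/s1.png

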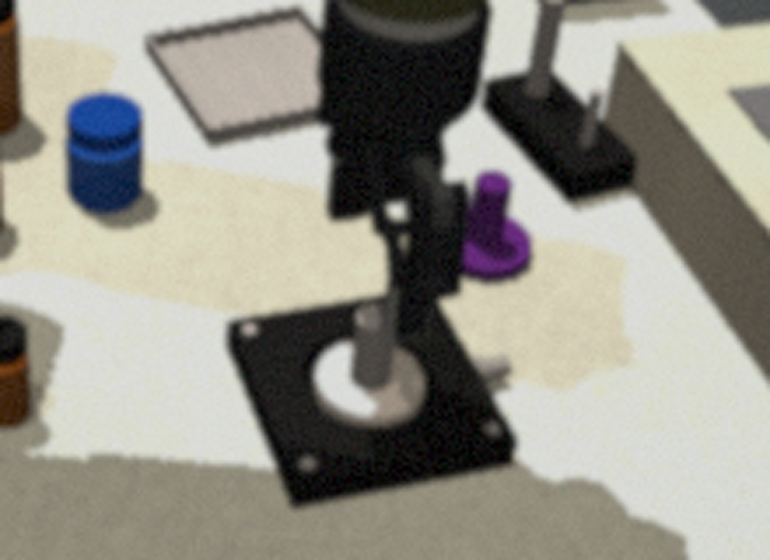

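```bash
python3 - <<'E'
from h import *
f,cx,cy,T=K('side')
def pr(P):
    c=np.linalg.inv(T)@np.r_[P,1]; u,v=cx+f*c[0]/-c[2], cy-f*c[1]/-c[2]; return np.r_[(u-260)*3.5,(v-170)*3.5]
for P in [(.6232,-.1753,.08),(.6232,-.1753+.045,.09),(.6232,-.1753-.045,.09),(.668,-.1753,.09),(.578,-.1753,.09),(.625,-.1785,.066)]: print(P,pr(P))
p,d=env.read_camera('top');cv2.imwrite('pics/t1.png',cv2.resize(p[40:240,300:520,::-1],None,fx=2.8,fy=2.8,interpolation=2))
p,d=env.read_camera('side');cv2.imwrite('pics/s1b.png',p[:,:,::-1])
E
```

```text
(0.6232, -0.1753, 0.08) [372.5778 290.9346]
(0.6232, -0.13030000000000003, 0.09) [347.7277 220.3026]
(0.6232, -0.2203, 0.09) [403.3818 336.9234]
(0.668, -0.1753, 0.09) [458.1077 264.6926]
(0.578, -0.1753, 0.09) [288.1233 287.9319]
(0.625, -0.1785, 0.066) [375.391  315.0106]
```

View pics/t1.png

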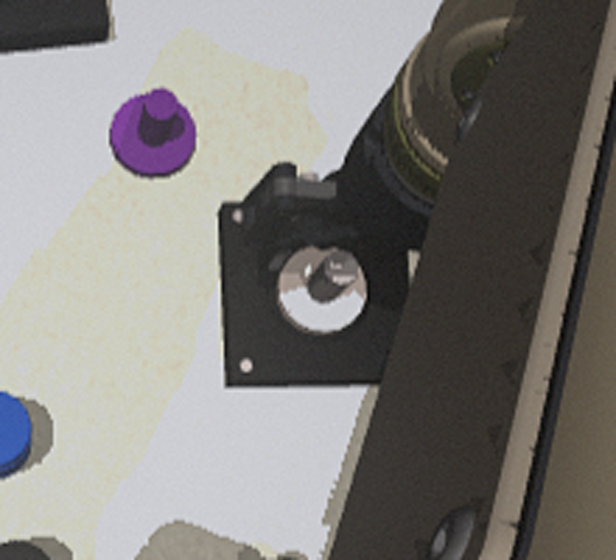

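View pics/s1b.png

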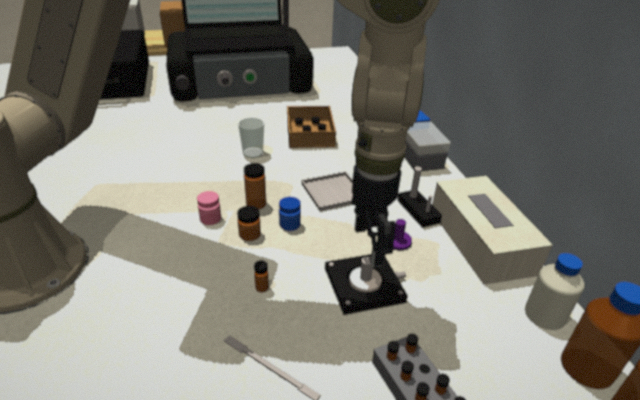

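The side view shows the open fingers straddling the stem, at crop (375,315), so I continue down and then close.

{"op": "servo_tool", "data": {"increments": [{"offset": [0.8, 0, 0], "yaw": 0}, {"offset": [1.6, 0, 0], "yaw": 0}, {"offset": [2.4, 0, 0], "yaw": 0}, {"offset": [3.2, 0, 0], "yaw": 0}, {"offset": [4, 0, 0], "yaw": 0}, {"offset": [4.6, 0, 0], "yaw": 0}, {"offset": [4.9, 0, 0], "yaw": 0}, {"offset": [4.9, 0, 0], "yaw": 0}]}}

```text
clock: 4.25
tcp_pos: [0.6244, -0.1767, 0.0316]
orientation: [0.707, 0.0, 0.707, 0.0]
wrist_force: [-0.9, -0.1, 0.1]
finger_gap: 0.0853
```

{"op": "servo_tool", "data": {"increments": [{"offset": [0, 0, 0], "yaw": 0}, {"offset": [0, 0, 0], "yaw": 0}, {"offset": [0, 0, 0], "yaw": 0}, {"offset": [0, 0, 0], "yaw": 0}, {"offset": [0, 0, 0], "yaw": 0}, {"offset": [0, 0, 0], "yaw": 0}, {"offset": [0, 0, 0], "yaw": 0}, {"offset": [0, 0, 0], "yaw": 0}], "claw": 0, "force": 40}}

```text
clock: 5.05
tcp_pos: [0.625, -0.177, 0.0327]
orientation: [0.707, -0.0, 0.707, -0.0]
wrist_force: [-0.9, -0.7, 3.0]
finger_gap: 0.0211
```

{"op": "servo_tool", "data": {"increments": [{"offset": [-0.5, 0, 0], "yaw": 0}, {"offset": [-1.2, 0, 0], "yaw": 0}, {"offset": [-2.2, 0, 0], "yaw": 0}, {"offset": [-3.5, 0, 0], "yaw": 0}, {"offset": [-5, 0, 0], "yaw": 0}, {"offset": [-6.5, 0, 0], "yaw": 0}, {"offset": [-7.5, 0, 0], "yaw": 0}, {"offset": [-8, 0, 0], "yaw": 0}]}}

```text
clock: 5.85
tcp_pos: [0.6256, -0.1772, 0.1143]
orientation: [0.708, -0.0, 0.706, -0.0]
wrist_force: [0.3, 0.8, -0.3]
finger_gap: 0.0209
```

```bash
python3 - <<'E'
from h import *
s=env.get_state();print(s['clock'],s['tcp_pos'],s['orientation'],s['finger_gap'],s['wrist_force'])
p,d=env.read_camera('side');cv2.imwrite('pics/s2.png',cv2.resize(p[140:330,260:480,::-1],None,fx=3,fy=3,interpolation=2))
E
```

```text
5.85 [ 0.6256 -0.1772  0.1143] [ 0.708  -0.0003  0.7063 -0.0003] 0.020900022412800114 [ 0.3129  0.7563 -0.3144]
```

View pics/s2.png

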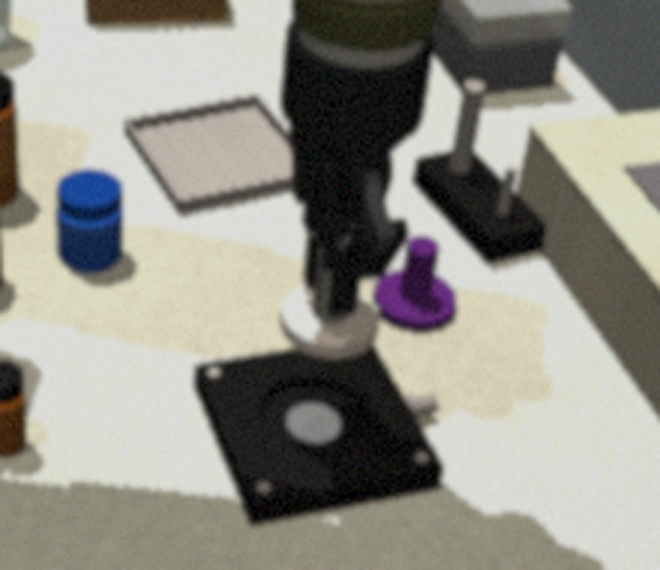

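The puck is held upright, clear of the stage. Next it goes over to the tray.

{"op": "servo_tool", "data": {"increments": [{"offset": [0, 1.5, 0], "yaw": 0}, {"offset": [0, 4.5, 0.3], "yaw": 0}, {"offset": [0, 8, 0.6], "yaw": 0}, {"offset": [0, 12, 0.9], "yaw": 0}, {"offset": [0, 16, 1.2], "yaw": 0}, {"offset": [0, 20, 1.5], "yaw": 0}, {"offset": [0, 23, 1.8], "yaw": 0}, {"offset": [0, 25.5, 2.1], "yaw": 0}]}}

```text
clock: 6.7
tcp_pos: [0.6444, 0.0813, 0.1112]
orientation: [0.706, -0.001, 0.708, 0.001]
wrist_force: [0.3, 0.6, -1.3]
finger_gap: 0.0211
```

{"op": "servo_tool", "data": {"increments": [{"offset": [0, 2, 0.2], "yaw": 0}, {"offset": [0, 4, 0.4], "yaw": 0}, {"offset": [0, 5.2, 0.4], "yaw": 0}, {"offset": [1, 5.2, 0.4], "yaw": 0}, {"offset": [2.5, 5.2, 0.4], "yaw": 0}, {"offset": [4, 5.2, 0.4], "yaw": 0}, {"offset": [5, 5.2, 0.4], "yaw": 0}, {"offset": [5, 5.2, 0.4], "yaw": 0}]}}

```text
clock: 7.5
tcp_pos: [0.6479, 0.1292, 0.0597]
orientation: [0.706, 0.0, 0.709, -0.001]
wrist_force: [-0.7, -0.5, -1.4]
finger_gap: 0.0206
```

```bash
python3 - <<'E'
from h import *
s=env.get_state();print(s['clock'],s['tcp_pos'],s['orientation'],s['finger_gap'],s['wrist_force'])
p,d=env.read_camera('side');cv2.imwrite('pics/s3.png',cv2.resize(p[80:270,230:450,::-1],None,fx=3,fy=3,interpolation=2))
p,d=env.read_camera('top');cv2.imwrite('pics/t3.png',p[:,:,::-1])
print(plane('side',364.3,281,.012))
E
```

```text
7.5 [0.6479 0.1292 0.0597] [ 0.7055  0.0002  0.7087 -0.0005] 0.02062261178080178 [-0.7353 -0.4838 -1.4319]
[ 0.6248 -0.1773  0.012 ]
```

View pics/s3.png

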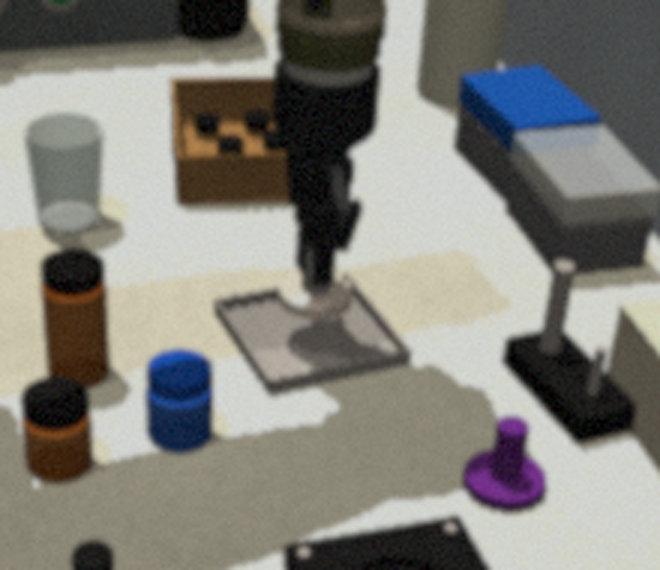

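View pics/t3.png

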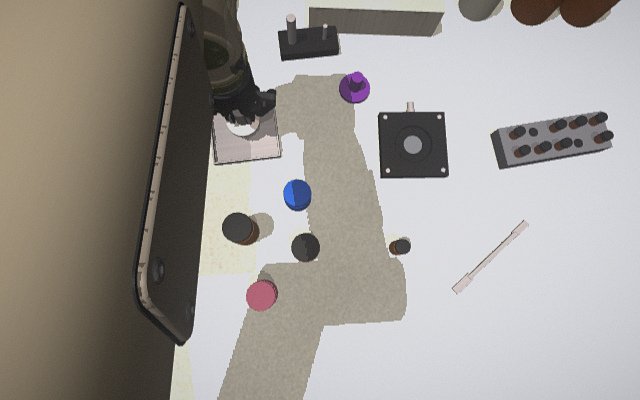

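The puck hangs low over the tray floor. Relative to the pick height it has to end 9 mm lower, which is 3.9 cm from here.

{"op": "servo_tool", "data": {"increments": [{"offset": [0.7, 0, 0], "yaw": 0}, {"offset": [1.5, 0, 0], "yaw": 0}, {"offset": [2.2, 0, 0], "yaw": 0}, {"offset": [2.9, 0, 0], "yaw": 0}, {"offset": [3.3, 0, 0], "yaw": 0}, {"offset": [3.6, 0, 0], "yaw": 0}, {"offset": [3.7, 0, 0], "yaw": 0}, {"offset": [3.7, 0, 0], "yaw": 0}]}}

```text
clock: 8.4
tcp_pos: [0.6498, 0.1301, 0.0253]
orientation: [0.707, 0.0, 0.707, 0.0]
wrist_force: [-0.1, 0.5, -0.8]
finger_gap: 0.0212
```

{"op": "servo_tool", "data": {"increments": [{"offset": [0.05, 0, 0], "yaw": 0}, {"offset": [0.1, 0, 0], "yaw": 0}, {"offset": [0.15, 0, 0], "yaw": 0}, {"offset": [0.2, 0, 0], "yaw": 0}, {"offset": [0.2, 0, 0], "yaw": 0}, {"offset": [0.2, 0, 0], "yaw": 0}, {"offset": [0.2, 0, 0], "yaw": 0}, {"offset": [0.2, 0, 0], "yaw": 0}]}}

```text
clock: 9.2
tcp_pos: [0.6499, 0.1301, 0.0237]
orientation: [0.707, 0.0, 0.707, 0.0]
wrist_force: [-1.5, 0.9, 3.3]
finger_gap: 0.0211
```

{"op": "servo_tool", "data": {"increments": [{"offset": [0, 0, 0], "yaw": 0}, {"offset": [0, 0, 0], "yaw": 0}, {"offset": [0, 0, 0], "yaw": 0}, {"offset": [0, 0, 0], "yaw": 0}, {"offset": [0, 0, 0], "yaw": 0}, {"offset": [0, 0, 0], "yaw": 0}, {"offset": [0, 0, 0], "yaw": 0}, {"offset": [0, 0, 0], "yaw": 0}], "claw": 1}}

```text
clock: 10.0
tcp_pos: [0.6498, 0.1301, 0.0233]
orientation: [0.707, 0.0, 0.707, 0.0]
wrist_force: [0.5, 1.2, -0.6]
finger_gap: 0.0856
```

{"op": "servo_tool", "data": {"increments": [{"offset": [-0.5, 0, 0], "yaw": 0}, {"offset": [-1.5, 0, 0], "yaw": 0}, {"offset": [-3, 0, 0], "yaw": 0}, {"offset": [-5, 0, 0], "yaw": 0}, {"offset": [-7.5, 0, 0], "yaw": 0}, {"offset": [-10, 0, 0], "yaw": 0}, {"offset": [-12.5, 0, 0], "yaw": 0}, {"offset": [-15, 0, 0], "yaw": 0}]}}

```text
clock: 10.8
tcp_pos: [0.6499, 0.1301, 0.1756]
orientation: [0.708, 0.0, 0.707, 0.0]
wrist_force: [0.5, 0.6, 0.8]
finger_gap: 0.0855
```

{"op": "servo_tool", "data": {"increments": [{"offset": [-2, 0, 0], "yaw": 0}, {"offset": [-3, -1.5, -3], "yaw": 0}, {"offset": [-3, -3.5, -6.5], "yaw": 0}, {"offset": [-3, -5.5, -10], "yaw": 0}, {"offset": [-3, -7.5, -13.5], "yaw": 0}, {"offset": [-3, -9.5, -17], "yaw": 0}, {"offset": [-3, -11, -20], "yaw": 0}, {"offset": [-3, -11.6, -21.6], "yaw": 0}]}}

```text
clock: 11.6
tcp_pos: [0.4314, 0.0133, 0.2044]
orientation: [0.707, 0.0, 0.707, -0.001]
wrist_force: [0.2, -1.2, -0.8]
finger_gap: 0.0855
```

```bash
python3 - <<'E'
from h import *
s=env.get_state();print(s['clock'],s['tcp_pos'],s['orientation'],s['finger_gap'],s['wrist_force'])
p,d=env.read_camera('side');cv2.imwrite('pics/s4.png',p[:,:,::-1])
p,d=env.read_camera('top');cv2.imwrite('pics/t4.png',p[:,:,::-1])
E
```

```text
11.6 [0.4314 0.0133 0.2044] [ 0.7073  0.0003  0.7069 -0.0005] 0.08553020182798869 [ 0.2031 -1.2042 -0.8493]
```

View pics/s4.png

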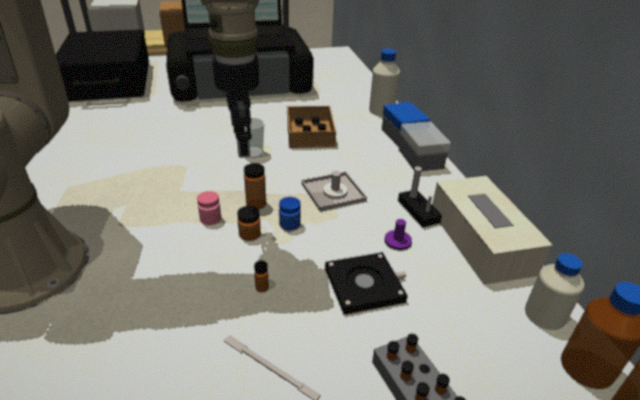

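View pics/t4.png

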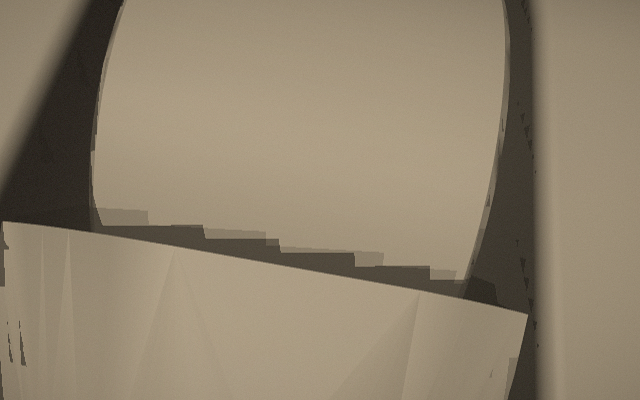

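The puck stands upright in the tray at side-view (337,187), and the jars are undisturbed. The TCP is now above the short jar, so I descend.

{"op": "servo_tool", "data": {"increments": [{"offset": [1.5, 0, 0], "yaw": 0}, {"offset": [3.5, 0, 0], "yaw": 0}, {"offset": [5.5, 0, 0], "yaw": 0}, {"offset": [7.5, 0, 0], "yaw": 0}, {"offset": [9, 0, 0], "yaw": 0}, {"offset": [10, 0, 0], "yaw": 0}, {"offset": [10.5, 0, 0], "yaw": 0}, {"offset": [10.5, 0, 0], "yaw": 0}]}}

```text
clock: 12.5
tcp_pos: [0.434, 0.0143, 0.0981]
orientation: [0.707, 0.0, 0.707, 0.0]
wrist_force: [-0.4, -0.1, -0.7]
finger_gap: 0.0852
```

```bash
python3 - <<'E'
from h import *
s=env.get_state();print(s['clock'],s['tcp_pos'],s['orientation'],s['finger_gap'],s['wrist_force'])
p,d=env.read_camera('side');cv2.imwrite('pics/s5.png',cv2.resize(p[120:270,170:370,::-1],None,fx=3.8,fy=3.8,interpolation=2))
E
```

```text
12.5 [0.434  0.0143 0.0981] [0.707  0.     0.7072 0.0001] 0.08522302510581481 [-0.3841 -0.1407 -0.7331]
```

View pics/s5.png

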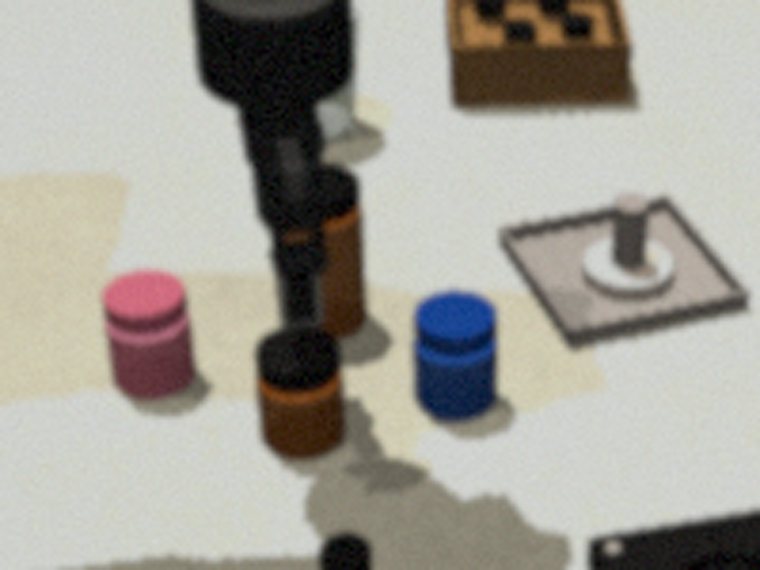

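{"op": "servo_tool", "data": {"increments": [{"offset": [1, 0, 0], "yaw": 0}, {"offset": [2, 0, 0], "yaw": 0}, {"offset": [3, 0, 0], "yaw": 0}, {"offset": [4, 0, 0], "yaw": 0}, {"offset": [4, 0, 0], "yaw": 0}, {"offset": [4, 0, 0], "yaw": 0}, {"offset": [4, 0, 0], "yaw": 0}, {"offset": [4, 0, 0], "yaw": 0}]}}

```text
clock: 13.35
tcp_pos: [0.4342, 0.014, 0.0587]
orientation: [0.707, -0.0, 0.707, -0.0]
wrist_force: [0.2, -0.5, 0.1]
finger_gap: 0.0855
```

{"op": "servo_tool", "data": {"increments": [{"offset": [1, 0, 0], "yaw": 0}, {"offset": [2, 0, 0], "yaw": 0}, {"offset": [3, 0, 0], "yaw": 0}, {"offset": [3.7, 0, 0], "yaw": 0}, {"offset": [4.1, 0, 0], "yaw": 0}, {"offset": [4.1, 0, 0], "yaw": 0}, {"offset": [4.1, 0, 0], "yaw": 0}, {"offset": [4.1, 0, 0], "yaw": 0}]}}

```text
clock: 14.15
tcp_pos: [0.4342, 0.014, 0.0176]
orientation: [0.707, 0.0, 0.707, -0.0]
wrist_force: [-0.0, -0.5, -0.0]
finger_gap: 0.0853
```

{"op": "servo_tool", "data": {"increments": [{"offset": [0, 0, 0], "yaw": 0}, {"offset": [0, 0, 0], "yaw": 0}, {"offset": [0, 0, 0], "yaw": 0}, {"offset": [0, 0, 0], "yaw": 0}, {"offset": [0, 0, 0], "yaw": 0}, {"offset": [0, 0, 0], "yaw": 0}, {"offset": [0, 0, 0], "yaw": 0}, {"offset": [0, 0, 0], "yaw": 0}], "claw": 0, "force": 40}}

```text
clock: 14.95
tcp_pos: [0.4341, 0.0141, 0.0177]
orientation: [0.707, 0.0, 0.707, 0.0]
wrist_force: [-1.7, 1.2, 5.7]
finger_gap: 0.047
```

{"op": "servo_tool", "data": {"increments": [{"offset": [-0.5, 0, 0], "yaw": 0}, {"offset": [-1.5, 0, 0], "yaw": 0}, {"offset": [-3, 0, 0], "yaw": 0}, {"offset": [-5, 0, 0], "yaw": 0}, {"offset": [-7, 0, 0], "yaw": 0}, {"offset": [-9, 0, 0], "yaw": 0}, {"offset": [-10.5, 0, 0], "yaw": 0}, {"offset": [-11, 0, 0], "yaw": 0}]}}

```text
clock: 15.75
tcp_pos: [0.4348, 0.0139, 0.1293]
orientation: [0.708, -0.0, 0.706, -0.0]
wrist_force: [-0.9, -0.4, -1.1]
finger_gap: 0.047
```

```bash
python3 - <<'E'
from h import *
s=env.get_state();print(s['clock'],s['tcp_pos'],s['orientation'],s['finger_gap'],s['wrist_force'])
p,d=env.read_camera('side');cv2.imwrite('pics/s6.png',cv2.resize(p[80:270,170:420,::-1],None,fx=3,fy=3,interpolation=2))
q=cv2.imread('pics/t3.png')[:,:,::-1]
k=np.zeros((400,640),np.uint8);k[133:157,401:425]=q[133:157,401:425].min(-1)>75
v,u=np.nonzero(k);print('spot top',u.mean(),v.mean(),k.sum(),plane('top',u.mean(),v.mean(),.012))
q=cv2.imread('pics/s4.png')
k=np.zeros((400,640),np.uint8);k[270:292,352:378]=q[270:292,352:378].min(-1)>75
v,u=np.nonzero(k);print('spot side',u.mean(),v.mean(),k.sum(),plane('side',u.mean(),v.mean(),.012))
E
```

```text
15.75 [0.4348 0.0139 0.1293] [ 0.7082 -0.0001  0.706  -0.0001] 0.04696468755301644 [-0.8744 -0.4435 -1.0784]
spot top 412.45126353790613 144.22382671480145 277 [ 0.6265 -0.1764  0.012 ]
spot side 364.0487804878049 280.45365853658535 205 [ 0.6248 -0.1759  0.012 ]
```

View pics/s6.png

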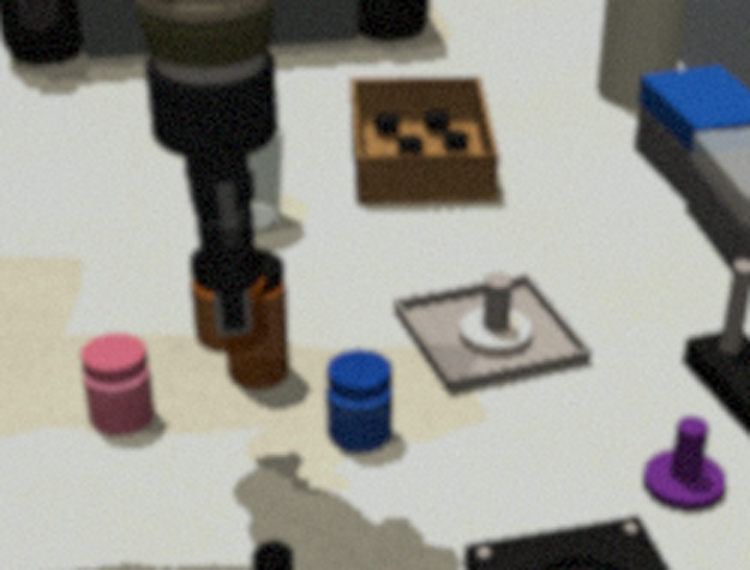

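The jar is held upright. Both views put the well at (.626,-.176), so I move +19.2 cm in x and −19 cm in y.

{"op": "servo_tool", "data": {"increments": [{"offset": [0, -1.5, 1.5], "yaw": 0}, {"offset": [0, -4, 4], "yaw": 0}, {"offset": [0, -7, 7], "yaw": 0}, {"offset": [0, -10, 10], "yaw": 0}, {"offset": [0, -13, 13], "yaw": 0}, {"offset": [0, -16, 16], "yaw": 0}, {"offset": [0, -18.3, 18.5], "yaw": 0}, {"offset": [0, -19, 19.2], "yaw": 0}]}}

```text
clock: 16.6
tcp_pos: [0.6275, -0.1786, 0.1255]
orientation: [0.707, 0.001, 0.707, -0.001]
wrist_force: [0.3, 0.0, -1.4]
finger_gap: 0.0472
```

{"op": "servo_tool", "data": {"increments": [{"offset": [0, 0, 0], "yaw": 0}, {"offset": [1, 0, 0], "yaw": 0}, {"offset": [2.5, 0, 0], "yaw": 0}, {"offset": [4, 0, 0], "yaw": 0}, {"offset": [5.5, 0, 0], "yaw": 0}, {"offset": [6.5, 0, 0], "yaw": 0}, {"offset": [7, 0, 0], "yaw": 0}, {"offset": [7, 0, 0], "yaw": 0}]}}

```text
clock: 17.4
tcp_pos: [0.6248, -0.175, 0.0565]
orientation: [0.707, 0.0, 0.708, 0.0]
wrist_force: [-0.7, -0.1, -1.7]
finger_gap: 0.0473
```

```bash
python3 - <<'E'
from h import *
s=env.get_state();print(s['clock'],s['tcp_pos'],s['orientation'],s['finger_gap'],s['wrist_force'])
p,d=env.read_camera('side');cv2.imwrite('pics/s7.png',cv2.resize(p[170:330,260:480,::-1],None,fx=3.5,fy=3.5,interpolation=2))
p,d=env.read_camera('top');cv2.imwrite('pics/t7.png',cv2.resize(p[60:220,300:520,::-1],None,fx=3.5,fy=3.5,interpolation=2))
E
```

```text
17.4 [ 0.6248 -0.175   0.0565] [0.7066 0.0001 0.7077 0.0005] 0.047335728882047026 [-0.6993 -0.1109 -1.6734]
```

View pics/s7.png

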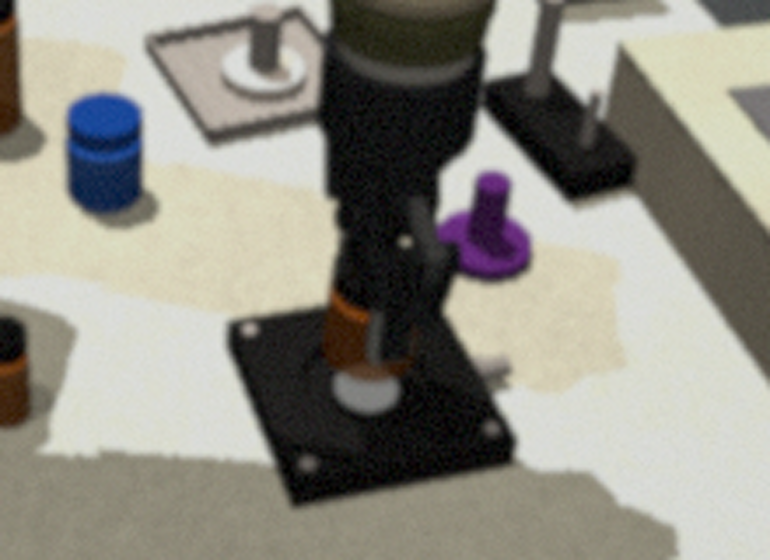

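View pics/t7.png

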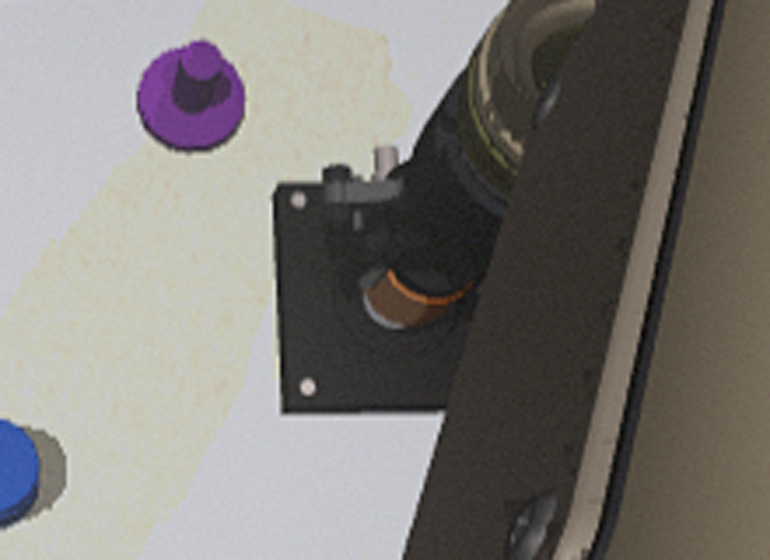

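The jar is above the well, with the gray centre spot just under it at side-crop (367,392). I descend the last 2.8 cm gently.

{"op": "servo_tool", "data": {"increments": [{"offset": [0.5, 0, 0], "yaw": 0}, {"offset": [1, 0, 0], "yaw": 0}, {"offset": [1.5, 0, 0], "yaw": 0}, {"offset": [2, 0, 0], "yaw": 0}, {"offset": [2.3, 0, 0], "yaw": 0}, {"offset": [2.5, 0, 0], "yaw": 0}, {"offset": [2.5, 0, 0], "yaw": 0}, {"offset": [2.5, 0, 0], "yaw": 0}]}}

```text
clock: 18.3
tcp_pos: [0.6258, -0.1759, 0.0323]
orientation: [0.707, 0.0, 0.707, -0.0]
wrist_force: [0.4, 1.3, -1.2]
finger_gap: 0.0473
```

{"op": "servo_tool", "data": {"increments": [{"offset": [0.1, 0, 0], "yaw": 0}, {"offset": [0.15, 0, 0], "yaw": 0}, {"offset": [0.2, 0, 0], "yaw": 0}, {"offset": [0.25, 0, 0], "yaw": 0}, {"offset": [0.3, 0, 0], "yaw": 0}, {"offset": [0.3, 0, 0], "yaw": 0}, {"offset": [0.3, 0, 0], "yaw": 0}, {"offset": [0.3, 0, 0], "yaw": 0}]}}

```text
clock: 19.1
tcp_pos: [0.6258, -0.1759, 0.0298]
orientation: [0.707, -0.0, 0.707, -0.0]
wrist_force: [-2.2, 1.0, 4.9]
finger_gap: 0.0472
```

{"op": "servo_tool", "data": {"increments": [{"offset": [0, 0, 0], "yaw": 0}, {"offset": [0, 0, 0], "yaw": 0}, {"offset": [0, 0, 0], "yaw": 0}, {"offset": [0, 0, 0], "yaw": 0}, {"offset": [0, 0, 0], "yaw": 0}, {"offset": [0, 0, 0], "yaw": 0}, {"offset": [0, 0, 0], "yaw": 0}, {"offset": [0, 0, 0], "yaw": 0}], "claw": 1}}

```text
clock: 19.9
tcp_pos: [0.6258, -0.1759, 0.0293]
orientation: [0.707, 0.0, 0.707, 0.0]
wrist_force: [-0.3, 0.1, 0.6]
finger_gap: 0.0854
```

{"op": "servo_tool", "data": {"increments": [{"offset": [-0.5, 0, 0], "yaw": 0}, {"offset": [-1.5, 0, 0], "yaw": 0}, {"offset": [-3, 0, 0], "yaw": 0}, {"offset": [-5, 0, 0], "yaw": 0}, {"offset": [-7.5, 0, 0], "yaw": 0}, {"offset": [-10, 0, 0], "yaw": 0}, {"offset": [-12.5, 0, 0], "yaw": 0}, {"offset": [-15, 0, 0], "yaw": 0}]}}

```text
clock: 20.7
tcp_pos: [0.6258, -0.1759, 0.1815]
orientation: [0.708, -0.0, 0.707, -0.0]
wrist_force: [0.1, -1.3, -0.0]
finger_gap: 0.0855
```

{"op": "servo_tool", "data": {"increments": [{"offset": [-2, 0, 0], "yaw": 0}, {"offset": [-4, -2, -1], "yaw": 0}, {"offset": [-5, -5, -3], "yaw": 0}, {"offset": [-5, -8, -5], "yaw": 0}, {"offset": [-5, -11, -7], "yaw": 0}, {"offset": [-5, -14, -9], "yaw": 0}, {"offset": [-5, -17, -11], "yaw": 0}, {"offset": [-5, -18, -12], "yaw": 0}]}}

```text
clock: 21.5
tcp_pos: [0.5042, -0.3586, 0.2303]
orientation: [0.707, 0.001, 0.707, -0.002]
wrist_force: [0.8, 0.4, 0.3]
finger_gap: 0.0852
```

```bash
python3 - <<'E'
from h import *
s=env.get_state();print(s['clock'],s['tcp_pos'],s['finger_gap'],s['wrist_force'])
p,d=env.read_camera('side');cv2.imwrite('pics/s8.png',p[:,:,::-1])
p,d=env.read_camera('top');cv2.imwrite('pics/t8.png',p[:,:,::-1]);np.savez('t8.npz',p=p,d=d)
E
```

```text
21.5 [ 0.5042 -0.3586  0.2303] 0.08521914619856484 [0.8006 0.3667 0.2708]
```

View pics/s8.png

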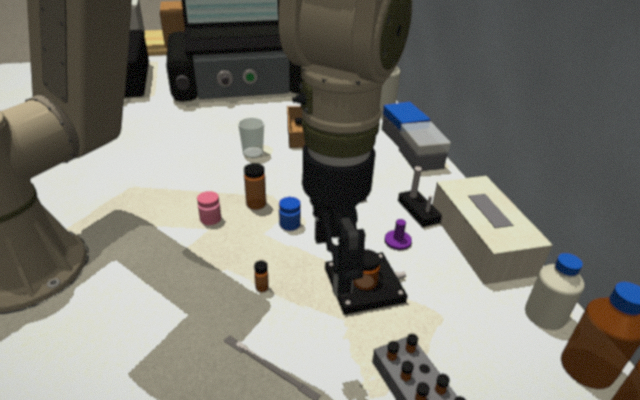

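View pics/t8.png

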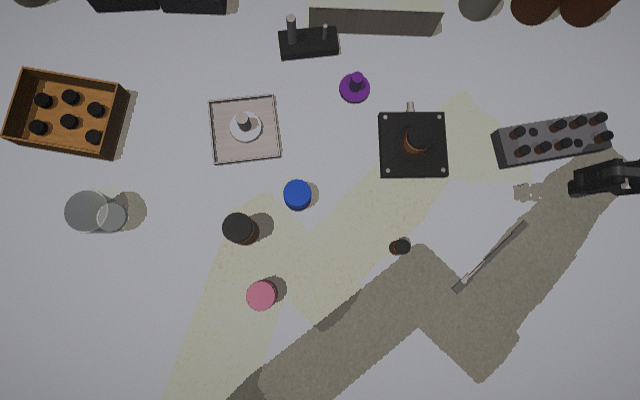

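```bash
python3 - <<'E'
from h import *
q=np.load('t8.npz');p=q['p'];d=np.where(q['d']>0,q['d'],np.nan);W=cloud('top',d);z=W[...,2]
for nm,(a,b,c,e),h in [('jar cap',(395,110,450,170),.072),('stem',(225,100,265,145),.057),('disc',(225,105,268,148),.013)]:
    k=np.zeros((400,640),np.uint8);k[b:e,a:c]=abs(z[b:e,a:c]-h)<.0045
    n,l,s,_=cv2.connectedComponentsWithStats(k);m=l==1+np.argmax(s[1:,4])
    v,u=np.nonzero(m);E=cv2.fitEllipse(cv2.convexHull(np.stack([u,v],1).astype(np.int32)))
    A=np.c_[W[m][:,:2],np.ones(m.sum())];co=np.linalg.lstsq(A,z[m],rcond=None)[0]
    print(nm,plane('top',*E[0],h),np.median(z[m]),'slope',co[:2],E[1])
E
```

```text
jar cap [ 0.6247 -0.1758  0.072 ] 0.07099344561909182 slope [ 0.0034 -0.0048] (26.162546157836914, 27.089262008666992)
stem [0.6509 0.1286 0.057 ] 0.05565373483652358 slope [0.0249 0.0005] (12.097855567932129, 12.410077095031738)
disc [0.6504 0.1286 0.013 ] 0.011787414515433525 slope [-0.0093  0.001 ] (30.515785217285156, 31.75001335144043)
```

The jar cap is level and 2 mm from the well's axis, with its top at 71 mm (expected 72). The puck is flat, about 3 mm from the tray's centre. Robot is clear, so I hand in.

```bash
python3 - <<'E'
from h import *
print(env.hand_in())
E
```

```text
the job is handed in; nothing more can be done
None
```

I moved the white puck by its stem from the well into the steel tray, then set the short amber jar down in the emptied well. I let go of both, backed the arm clear and handed in at about 21.6 s; no verdict was reported.

Last top-camera checks:

| Item | Distance from centre | Height | Tilt |
|---|---|---|---|
| Puck | about 3 mm from the tray's centre | stem top 55.7 mm (expected 57) | under 2° |
| Jar | about 2 mm from the well's axis | cap top 71.0 mm (expected 72) | under 1° |

- **Heights:** both read about 1 mm low. The table also reads 1 mm low, so this looks like a camera offset.
- **Camera disagreement:** the top and side views differed by 3–5 mm in y on the puck and jar at the start, but by under 1 mm on the emptied well's centre. In the last side picture the arm hid the puck and part of the jar, so the final numbers come from the top view only.
- **Refused moves:** two move calls were refused because I left out the yaw value, and nothing moved.

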